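# Clamp a re-glued serving paddle in a small screw press

### The job

The broken handle of the little wooden serving paddle has just been glued back on and must be held while it sets. Lay the paddle flat across the bed of the small glue press with its dark glue line over the cork spot and let go, then swing the blue arm over it until it meets its stop, and turn the red wing clockwise until the pad meets the wood and is snug: firmly held, not crushed. Leave the things round about where they are.

Things in the scene. Friction and masses are not known exactly. Their poses are not given: they have to be found in the camera images.
- glue_line (a point): Middle of the dark glue line across the handle of the loose wooden serving paddle (190 mm long, 16 mm thick, 110 g, lying flat), 8 mm above its underside. x runs along the paddle towards the blade, z up. The handle is 26 mm wide and runs from 77 mm on -x to the blade, 31 mm on +x; the blade is 64 mm wide and ends 115 mm on +x. The centre of mass lies about 40 mm on +x.
- seat (a point): Centre of the cork spot (34 mm across, flush) on the top of the press's wooden bed, 20 mm above the worktop. z up, x from the spot to the steel post, y left as seen facing the post. The bed is fixed to the worktop and reaches 45 mm from the spot on -x, 130 mm on +x, 55 mm either side. Nothing but the post stands on it; the paddle can lie across it along y, either way round.
- post (a point): Axis of the press's vertical steel post (22 mm thick), which carries the swing arm, at the height of the arm's middle, 83 mm above the worktop; 100 mm from the cork spot on +x of seat. The post's top is 106 mm above the worktop. Wall cabinets hang 0.57 m above the worktop close behind the press: carry things low.
- swing_arm (a joint): Angle (rad) of the blue arm about the post: 0 = at its stop, the screw right above the cork spot; grows to 1.65 swung away towards -y of seat. The arm is a beam 18 mm wide, 100 mm from post axis to screw axis, underside 72 mm, top 94 mm above the worktop. Its hinge is stiff (0.4 N m: 6 N at 65 mm from the post) and stays as left; turning the wing clockwise holds it on the stop.
- wing_grip (a point): Centre of the red wing grip on top of the screw: a bar 70 mm long (its x axis), 11 mm thick (y), 18 mm high; z up. Clockwise from above drives screw and pad down 2 mm per rad; at the start 1.3 to 4.2 rad short of the wood; it does not run back. The thread takes 0.25 N m while turning, less felt when stopped; once the pad bears it climbs steeply. Snug is 0.10 to 0.18 N m above running free.
- screw: Lower end of the threaded shaft, on the screw's axis, 76 mm below wing_grip; z up. Under it sits the black round pad (25 mm across) on a stub that may be set in or out, so its face is anywhere from 10 to 13.5 mm below this point; it does not turn with the wing. On the wood its pressure grows by some 160 N per rad of the wing. Snug is 50 to 90 N; above 140 N the fresh joint is crushed, below 30 N not held.
- salt: Salt shaker, 44 mm wide, 90 mm high, standing loose beside the press; origin at the centre of its underside. To be left alone.
- timer: Red and white kitchen timer, 66 mm wide, 59 mm high, standing loose beside the press; origin at the centre of its underside. To be left alone.
- matches: Matchbox, 36 x 53 x 16 mm, lying loose beside the press; origin at the centre of its underside. To be left alone.

How it is judged:
By the outcome, as a careful person would: the job done as asked, in the order asked, and still so for the second after the job is handed in, with the robot touching nothing.
It also fails if it takes over 72 s, if anything falls off the work surface, if the arm or the gripper's body presses on something with over 40 N, if the wrist force passes 120 N, or if a joint passes its speed limit or range.

### The arm

A 6-joint arm with a two-finger parallel gripper is mounted at the origin on a cart in front of the work surface, level with it; the furniture and walls round the work are solid. World frame = base frame: x ahead of the robot, y to its left, z up, the work surface at z = 0. Lengths are in m, angles in rad, forces in N, time in s.
With the tool pointing down it reaches from about 0.375 to 0.9 m from the base axis. Payload 3.1 kg.
Tool frame: the origin (TCP) lies where the fingers leave the gripper's body, on its centre line; the fingertips stand 73 mm ahead of it and the grasp point (between the pads) lies 54 mm ahead of it; z points along the fingers, y is the line along which they close (so a half turn about z gives the same grasp; the last joint's range is limited). The gripper opens to 85 mm and grips with 20 to 120 N. Pads are 22 mm wide; open, the fingers measure 114 mm over their backs; the gripper's body (76 mm by 85 mm) begins 54 mm behind the grasp point. The pads swing forward as they close: fully open they stand 13 mm farther back than shut.
Start: joints at [1.06, 0.527, 1.433, -0, 1.181, -0.178], TCP at [0.204, 0.591, 0.304] pointing down, gripper open.
Joint ranges: [-3.08, 3.08], [-0.75, 2.2], [0.22, 2.44], [-1.43, 4.57], [0, 2.65], [-2.85, 2.85]. Speed limits (rad/s): [2.79, 2.79, 3.14, 3.14, 3.14, 3.14].

### API

Orientations are given as a unit quaternion [x, y, z, w].
In Python, from station import manip gives the robot as it stands.
- The arm moves only by the shell command python3 -m crank 'ROWS' [FORCE]. ROWS is JSON, a list of rows, each an object with "dp": the shift along the tool's x, y, z normalised to -1 to 1, where 1 is 50 cm, a list of three; "delta_rot": the turn, a rotation vector about the tool's x, y, z normalised to -1 to 1, where 1 is 2 pi rad, a list of three; "fingers": the opening, from -1 (shut) to 1 (fully open). A call has 1 to 12 rows; each row shifts and turns the commanded pose from where the row before left it, along the tool's axes as they then stand; what a row does not reach is not made up. A row lasts 1/12 s, in which the tool goes at most 41.7 mm and 7.16 degrees, less where a joint would pass 70% of its speed; a pose out of reach is approached as far as the arm can. A call with a number of a shift or a turn outside -1 to 1 is refused whole. A call with a gripper value outside its range is refused whole. The fingers move at their own pace and stop on an object; FORCE is the grip in N (left out, the last holds). Time passes only in rows, so rows that do not move let the fingers close. It gives the time, the measured TCP pose, the force, the opening and the grip force at its end, in the units of the state.
- manip.sense(): the state, without advancing time (a new reading comes with each control period).
- manip.snapshot(name): name is "side" or "top" or "wrist"; returns (picture, depth): 420x560x3 uint8, red, green, blue; 420x560 float32, m along the optical axis (not along the pixel's ray), 0 where there is no reading.
- manip.camera_model(name): a dict with "fx", "fy", "cx", "cy" (pixels), "origin" and "attitude" of the camera in the world. Camera axes: x right, y up, looking along -z (the intrinsics and any distortion apply to the point x, -y, -z); pixel columns grow to the right and rows downward; lengths in m; the calibration is good to about 2 mm. A picture is of the moment at which its call begins: read the wrist's pose just before it. camera_model takes no time and is no camera call; for the wrist camera it gives the pose at the moment of the call.
- manip.sign_off(): hands the job in; it is judged then, once.
The state is a dict: "t": time; "q": joint angles; "qd": joint speeds; "tau": joint torques, N m; "tcp_pos": TCP position; "tool_rot": TCP orientation; "force": force on the tool from outside, world axes, zero at the start; "ft_torque": the same for the moment, N m; "finger_gap": opening from 0.0 (shut) to 1.0 (fully open); "gripper_force": force on a finger pad.
Only numpy, scipy, OpenCV 4.12 (cv2) and the standard library are available. Lean on these libraries where they do the work, as an engineer would, in place of code of your own. Each camera call takes 0.05 s, during which the arm holds its last target. There are 200 camera calls.

## Working session

There is one attempt and no reset: what is moved stays moved. The work goes in short steps, Python scripts to look and compute and a shell command to move; the robot and the scene stay as the last step left them, time stands still between calls to the robot, and variables do not carry over. Pictures are saved under pics/ and viewed, at most 12 in all, crops included, and the job is handed in when it is done.

```bash
mkdir -p pics; ls; cat > h.py <<'E'
import numpy as np, cv2
from station import manip
from scipy.spatial.transform import Rotation as R
def snap(n,f):
    c=manip.camera_model(n); p,d=manip.snapshot(n)
    cv2.imwrite(f'pics/{f}.png',p[:,:,::-1]); np.savez(f'pics/{f}.npz',p=p,d=d,c=np.array(c,dtype=object))
    return c,p,d
def load(f):
    z=np.load(f'pics/{f}.npz',allow_pickle=True); return z['c'].item(),z['p'],z['d']
def Rc(c):
    a=np.array(c['attitude']); return a if a.shape==(3,3) else R.from_quat(a).as_matrix()
def ray(c,u,v):
    k=np.array([[c['fx'],0,c['cx']],[0,c['fy'],c['cy']],[0,0,1.]])
    D=c.get('distortion',c.get('dist'))
    q=cv2.undistortPoints(np.array([[[u,v]]],float),k,None if D is None else np.array(D,float))[0,0]
    return Rc(c)@np.array([q[0],-q[1],-1.])
def at_z(c,u,v,z):
    r=ray(c,u,v); o=np.array(c['origin']); return o+r*(z-o[2])/r[2]
def at_d(c,d,u,v): return np.array(c['origin'])+ray(c,u,v)*d[int(v),int(u)]
E
python3 - <<'E'
from h import *
for n in('top','side'):
    c,p,d=snap(n,n+'0'); print(c)
print(manip.sense())
E
```

```text
pics
{'fx': 450.11096617107916, 'fy': 450.11096617107916, 'cx': 281.1254509397581, 'cy': 202.1902364400683, 'origin': array([ 0.35419441, -0.01690598,  1.21386677]), 'attitude': array([ 0.05740739, -0.06667478, -0.69349182,  0.71507199])}
{'fx': 394.6765560518858, 'fy': 394.6765560518858, 'cx': 275.7539799882987, 'cy': 207.38994616688737, 'origin': array([0.42629339, 0.64400742, 0.65625726]), 'attitude': array([-0.04609907,  0.43193125,  0.89493306, -0.1020053 ])}
{'t': 0.1, 'q': array([ 1.05951437e+00,  5.28390714e-01,  1.43377701e+00, -8.05859026e-06,
        1.18141076e+00, -1.78513974e-01]), 'qd': array([-0.0013323 ,  0.00041389, -0.002182  , -0.00055076,  0.00116387,
       -0.00037147]), 'tau': array([ 1.29675409e-04, -4.43305385e+01, -1.78586465e+01, -2.28025733e-04,
        3.94706483e-03,  3.87388596e-06]), 'tcp_pos': array([0.20389295, 0.590271  , 0.30301967]), 'tool_rot': array([ 1.65615772e-01,  9.86189855e-01, -9.35700630e-04, -3.32197996e-04]), 'force': array([-0.19024718,  0.51319406, -0.36762001]), 'ft_torque': array([ 0.01287416, -0.01644496,  0.02416815]), 'gripper_force': 0.0, 'finger_gap': 0.9983746670687395}
```

View pics/top0.png

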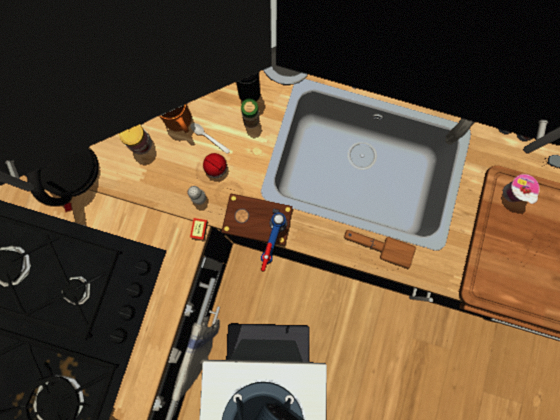

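View pics/side0.png

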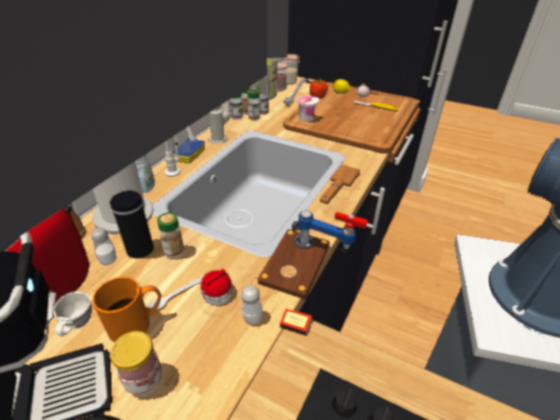

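The top view shows the cork spot near (242,215), the post at (278,219), the arm swung to the front with the wing at about (266,260), and the paddle from (346,236) to (413,254) on the strip before the sink. I'll enlarge it.

```bash
python3 - <<'E'
from h import *
c,p,d=load('top0')
i=p[175:285,180:430,::-1]
cv2.imwrite('pics/c1.png',cv2.resize(i,None,fx=3.2,fy=3.2,interpolation=cv2.INTER_CUBIC))
for n,u,v,z in [('cork',242,215,.02),('post',278,219,.106),('wing',266,262,.12),('hend',346,236,.016),('bl',412,254,.016),('salt',196,190,.09),('timer',214,165,.059),('match',199,229,.016)]:
    print(n,at_z(c,u,v,z).round(3),at_d(c,d,u,v).round(3))
E
```

```text
cork [0.528 0.074 0.02 ] [0.528 0.074 0.02 ]
post [ 0.508 -0.022  0.106] [ 0.508 -0.022  0.107]
wing [0.401 0.004 0.12 ] [0.4   0.003 0.137]
hend [ 0.481 -0.206  0.016] [ 0.481 -0.206  0.015]
bl [ 0.438 -0.382  0.016] [ 0.438 -0.383  0.013]
salt [0.578 0.188 0.09 ] [0.579 0.189 0.087]
timer [0.653 0.151 0.059] [0.655 0.152 0.055]
match [0.487 0.187 0.016] [0.487 0.187 0.016]
```

View pics/c1.png

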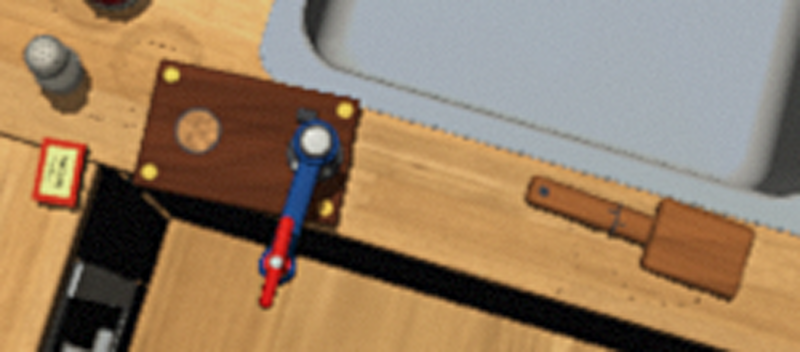

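The crop shows the cork at (198,131), the post top at (317,140), the screw/wing centre at (276,262), the glue line at (616,220), the handle's left end near (529,188) and the middle of the blade's end near (742,264). Next I'll turn these into positions and the grasp.

```bash
python3 - <<'E'
from h import *
c,p,d=load('top0')
f=lambda x,y,z:at_z(c,180+x/3.2,175+y/3.2,z)
seat=f(198,131,.02);post=f(317,140,.106);wing=f(276,262,.135);gl=f(616,220,.016);he=f(529,188,.012);be=f(742,266,.012)
ang=lambda v:np.degrees(np.arctan2(v[1],v[0]))
print('seat',seat,'post',post,np.linalg.norm((post-seat)[:2]),ang(post-seat))
print('bed long edge ang',ang(f(360,100,.02)-f(163,62,.02)),ang(f(340,228,.02)-f(136,187,.02)))
print('wing',wing,np.linalg.norm((wing-post)[:2]),ang(wing-post),'bar',ang(f(288,218,.14)-f(265,305,.14)))
print('glue',gl,'he',he,np.linalg.norm((he-gl)[:2]),'be',np.linalg.norm((be-gl)[:2]),'ang',ang(be-he),ang(gl-he))
# refine via depth
z=[(u,v,at_d(c,d,u,v)) for u in range(335,425) for v in range(225,275)]
P=np.array([q[2] for q in z]); m=(P[:,2]>.009)&(P[:,2]<.03); P=P[m]
ctr=P[:,:2].mean(0); w,V=np.linalg.eigh(np.cov((P[:,:2]-ctr).T)); a=V[:,1]; a=a*np.sign(-a[1]); s=(P[:,:2]-ctr)@a
print(len(P),ctr,ang(a),s.min(),s.max(),np.sort(P[:,2])[::300])
E
```

```text
seat [0.52567024 0.07440758 0.02      ] post [ 0.50917838 -0.02468213  0.106     ] 0.1004527288996388 -99.4493309912614
bed long edge ang -99.2482588546133 -99.60202316820632
wing [0.41257018 0.00327383 0.135     ] 0.10057176562623156 163.86090304697152 bar -12.899636432933406
glue [ 0.46233552 -0.27652616  0.016     ] he [ 0.48730416 -0.20435811  0.012     ] 0.07636531574317032 be 0.11144284771526303 ang -108.53689279210576 -109.08455731517662
1131 [ 0.4515538  -0.31359949] -108.27339089479206 -0.11626092360812099 0.07580917742188614 [0.00904259 0.01437583 0.01621034 0.01809219]
```

```bash
cat > go.py <<'E'
import sys; from h import *
# go.py x y z yawdeg(tool y axis): shift in tool axes (norm.), row count, turn about tool z (norm.)
s=manip.sense(); M=R.from_quat(s['tool_rot']).as_matrix()
t=np.array(list(map(float,sys.argv[1:4]))); d=M.T@(t-s['tcp_pos'])/.5
y=np.degrees(np.arctan2(M[1,1],M[0,1])); a=(y-float(sys.argv[4])+180)%360-180
n=int(np.ceil(np.linalg.norm(d)/.08)); m=int(np.ceil(abs(a)/360/.0195))
print('tcp',s['tcp_pos'].round(4),'yaw',y.round(2),'tilt',M[:,2].round(4),'t',round(s['t'],2),'F',s['force'].round(2),'T',s['ft_torque'].round(3),'gap',round(s['finger_gap'],3),'gf',round(s['gripper_force'],1),'q6',round(s['q'][5],3))
print('shift',d.round(4),'rows',n,'each',(d/max(n,1)).round(4),'| turn',round(a/360,4),'rows',m,'each',round(a/360/max(m,1),4))
E
python3 -m crank '[{"dp":[-0.0625,-0.0438,0],"delta_rot":[0,0,0],"fingers":0},{"dp":[-0.0625,-0.0438,0],"delta_rot":[0,0,0],"fingers":0},{"dp":[-0.0625,-0.0438,0],"delta_rot":[0,0,0],"fingers":0},{"dp":[-0.0625,-0.0438,0],"delta_rot":[0,0,0],"fingers":0},{"dp":[-0.0625,-0.0438,0],"delta_rot":[0,0,0],"fingers":0},{"dp":[-0.0625,-0.0438,0],"delta_rot":[0,0,0],"fingers":0},{"dp":[-0.0625,-0.0438,0],"delta_rot":[0,0,0],"fingers":0},{"dp":[-0.0625,-0.0438,0],"delta_rot":[0,0,0],"fingers":0},{"dp":[-0.0625,-0.0438,0],"delta_rot":[0,0,0],"fingers":0},{"dp":[-0.0625,-0.0438,0],"delta_rot":[0,0,0],"fingers":0},{"dp":[-0.0625,-0.0438,0],"delta_rot":[0,0,0],"fingers":0}]'
python3 go.py .4566 -.2936 .25 -18.5
```

```text
t: 1.02
tcp_pos: [0.4509, 0.249, 0.3037]
tool_rot: [0.166, 0.986, -0.0, -0.0]
force: [0.9, 0.7, -0.2]
finger_gap: 0.5
gripper_force: 0.0
tcp [0.4509 0.249  0.3037] yaw 70.93 tilt [-7.e-04 -2.e-04 -1.e+00] t 1.02 F [ 0.85  0.69 -0.19] T [ 0.085 -0.012  0.   ] gap 0.5 gf 0.0 q6 -0.951
shift [-0.3655 -1.0218  0.1075] rows 14 each [-0.0261 -0.073   0.0077] | turn 0.2484 rows 13 each 0.0191
```

```bash
python3 -m crank '[{"dp":[-0.026,-0.073,0.0077],"delta_rot":[0,0,0],"fingers":0},{"dp":[-0.026,-0.073,0.0077],"delta_rot":[0,0,0],"fingers":0},{"dp":[-0.026,-0.073,0.0077],"delta_rot":[0,0,0],"fingers":0},{"dp":[-0.026,-0.073,0.0077],"delta_rot":[0,0,0],"fingers":0},{"dp":[-0.026,-0.073,0.0077],"delta_rot":[0,0,0],"fingers":0},{"dp":[-0.026,-0.073,0.0077],"delta_rot":[0,0,0],"fingers":0},{"dp":[-0.026,-0.073,0.0077],"delta_rot":[0,0,0],"fingers":0},{"dp":[-0.026,-0.073,0.0077],"delta_rot":[0,0,0],"fingers":0},{"dp":[-0.026,-0.073,0.0077],"delta_rot":[0,0,0],"fingers":0},{"dp":[-0.026,-0.073,0.0077],"delta_rot":[0,0,0],"fingers":0},{"dp":[-0.026,-0.073,0.0077],"delta_rot":[0,0,0],"fingers":0},{"dp":[-0.026,-0.073,0.0077],"delta_rot":[0,0,0],"fingers":0}]' >/dev/null
python3 -m crank '[{"dp":[-0.026,-0.073,0.0077],"delta_rot":[0,0,0],"fingers":0.2},{"dp":[-0.026,-0.073,0.0077],"delta_rot":[0,0,0.0],"fingers":0.2},{"dp":[0,0,0],"delta_rot":[0,0,0.0191],"fingers":0.2},{"dp":[0,0,0],"delta_rot":[0,0,0.0191],"fingers":0.2},{"dp":[0,0,0],"delta_rot":[0,0,0.0191],"fingers":0.2},{"dp":[0,0,0],"delta_rot":[0,0,0.0191],"fingers":0.2},{"dp":[0,0,0],"delta_rot":[0,0,0.0191],"fingers":0.2},{"dp":[0,0,0],"delta_rot":[0,0,0.0191],"fingers":0.2},{"dp":[0,0,0],"delta_rot":[0,0,0.0191],"fingers":0.2},{"dp":[0,0,0],"delta_rot":[0,0,0.0191],"fingers":0.2},{"dp":[0,0,0],"delta_rot":[0,0,0.0191],"fingers":0.2},{"dp":[0,0,0],"delta_rot":[0,0,0.0191],"fingers":0.2}]' >/dev/null
python3 -m crank '[{"dp":[0,0,0],"delta_rot":[0,0,0.0191],"fingers":0.2},{"dp":[0,0,0],"delta_rot":[0,0,0.0191],"fingers":0.2},{"dp":[0,0,0],"delta_rot":[0,0,0.0191],"fingers":0.2},{"dp":[0,0,0],"delta_rot":[0,0,0],"fingers":0.2}]'
python3 go.py .4566 -.2936 .15 -18.5
python3 -c "
from h import *
snap('wrist','w1')"
```

```text
t: 3.35
tcp_pos: [0.4552, -0.2916, 0.2497]
tool_rot: [0.812, 0.584, -0.0, -0.0]
force: [1.2, -0.5, 0.1]
finger_gap: 0.599
gripper_force: 0.0
tcp [ 0.4552 -0.2916  0.2497] yaw -18.57 tilt [-6.e-04  6.e-04 -1.e+00] t 3.35 F [ 1.21 -0.48  0.06] T [-0.011 -0.045  0.048] gap 0.599 gf 0.0 q6 -0.452
shift [-0.0031  0.004   0.1993] rows 3 each [-0.001   0.0013  0.0664] | turn -0.0002 rows 1 each -0.0002
```

View pics/w1.png

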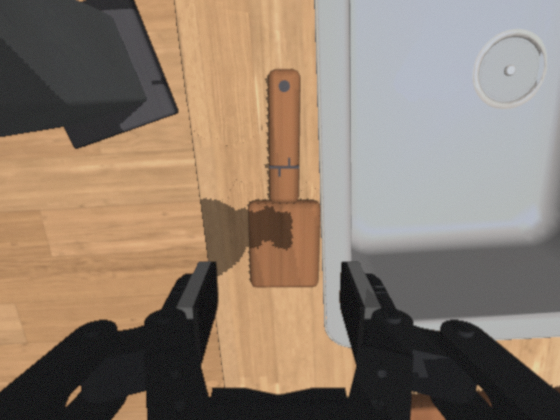

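The wrist view shows the paddle straight in the picture: the glue line at (283,166), the handle's end at (285,70) and the blade's end at (284,286).

```bash
python3 - <<'E'
from h import *
c,p,d=load('w1')
gl=at_z(c,283,166,.016);he=at_z(c,285,70,.014);be=at_z(c,284,286,.014)
v=(be-he)[:2];a=np.degrees(np.arctan2(v[1],v[0]));u=v/np.linalg.norm(v)
print(gl,at_d(c,d,283,175),np.linalg.norm((he-gl)[:2]),np.linalg.norm((be-gl)[:2]),a,'grasp',gl[:2]+.018*u)
print(manip.sense()['q'])
E
```

```text
[ 0.4651731  -0.27665714  0.016     ] [ 0.46273152 -0.28405751  0.01515916] 0.074854486904946 0.11270242961414752 -108.52241217004251 grasp [ 0.45945494 -0.29372473]
[-7.76378762e-01  4.88165973e-01  1.69957362e+00 -2.50981556e-05
  9.54575652e-01 -4.56726418e-01]
```

```bash
python3 go.py .458 -.2937 .075 -18.5; python3 -m crank '[{"dp":[-0.002,0.004,0.058],"delta_rot":[0,0,0],"fingers":0.2},{"dp":[-0.002,0.004,0.058],"delta_rot":[0,0,0],"fingers":0.2},{"dp":[0,0,0.058],"delta_rot":[0,0,0],"fingers":0.2},{"dp":[0,0,0.058],"delta_rot":[0,0,0],"fingers":0.2},{"dp":[0,0,0.058],"delta_rot":[0,0,0],"fingers":0.2},{"dp":[0,0,0.058],"delta_rot":[0,0,0],"fingers":0.2},{"dp":[0,0,0],"delta_rot":[0,0,0],"fingers":0.2},{"dp":[0,0,0],"delta_rot":[0,0,0],"fingers":0.2}]'; python3 go.py .458 -.2937 .075 -18.5
```

```text
tcp [ 0.4553 -0.2915  0.2497] yaw -18.31 tilt [-5.e-04  5.e-04 -1.e+00] t 3.4 F [-0.29  0.01 -0.67] T [-0.01   0.006  0.011] gap 0.602 gf 0.0 q6 -0.457
shift [-0.0025  0.0068  0.3495] rows 5 each [-0.0005  0.0014  0.0699] | turn 0.0005 rows 1 each 0.0005
t: 4.07
tcp_pos: [0.458, -0.2943, 0.0749]
tool_rot: [0.811, 0.585, -0.0, -0.002]
force: [-0.1, 0.5, 1.1]
finger_gap: 0.605
gripper_force: 0.0
tcp [ 0.458  -0.2943  0.0749] yaw -18.35 tilt [-0.0028  0.0027 -1.    ] t 4.07 F [-0.14  0.48  1.07] T [-0.016  0.012 -0.003] gap 0.605 gf 0.0 q6 -0.456
shift [ 0.0012 -0.0003 -0.0002] rows 1 each [ 0.0012 -0.0003 -0.0002] | turn 0.0004 rows 1 each 0.0004
```

Close on the handle and lift.

```bash
python3 -m crank '[{"dp":[0,0,0],"delta_rot":[0,0,0],"fingers":-0.8},{"dp":[0,0,0],"delta_rot":[0,0,0],"fingers":-0.8},{"dp":[0,0,0],"delta_rot":[0,0,0],"fingers":-0.8},{"dp":[0,0,0],"delta_rot":[0,0,0],"fingers":-0.8},{"dp":[0,0,0],"delta_rot":[0,0,0],"fingers":-0.8},{"dp":[0,0,0],"delta_rot":[0,0,0],"fingers":-0.8},{"dp":[0,0,0],"delta_rot":[0,0,0],"fingers":-0.8},{"dp":[0,0,0],"delta_rot":[0,0,0],"fingers":-0.8}]' 60; python3 go.py .458 -.2937 .26 -18.5
```

```text
t: 4.73
tcp_pos: [0.4592, -0.2954, 0.0781]
tool_rot: [0.811, 0.585, 0.0, 0.002]
force: [-1.3, 1.0, 7.2]
finger_gap: 0.281
gripper_force: 61.4
tcp [ 0.4592 -0.2954  0.0781] yaw -18.43 tilt [ 0.0024 -0.0023 -1.    ] t 4.73 F [-1.28  0.97  7.17] T [0.082 0.119 0.038] gap 0.281 gf 61.4 q6 -0.455
shift [ 0.002  -0.0023 -0.3639] rows 5 each [ 0.0004 -0.0005 -0.0728] | turn 0.0002 rows 1 each 0.0002
```

```bash
python3 -m crank '[{"dp":[0,0,-0.03],"delta_rot":[0,0,0],"fingers":-0.8},{"dp":[0,0,-0.06],"delta_rot":[0,0,0],"fingers":-0.8},{"dp":[0,0,-0.07],"delta_rot":[0,0,0],"fingers":-0.8},{"dp":[0,0,-0.07],"delta_rot":[0,0,0],"fingers":-0.8},{"dp":[0,0,-0.07],"delta_rot":[0,0,0],"fingers":-0.8},{"dp":[0,0,-0.07],"delta_rot":[0,0,0],"fingers":-0.8},{"dp":[0,0,0],"delta_rot":[0,0,0],"fingers":-0.8},{"dp":[0,0,0],"delta_rot":[0,0,0],"fingers":-0.8}]'; python3 - <<'E'
from h import *
snap('wrist','w2')
E
python3 go.py .50 .07 .26 -99.45
```

```text
t: 5.4
tcp_pos: [0.4592, -0.2954, 0.2639]
tool_rot: [0.811, 0.585, 0.001, 0.003]
force: [-0.0, 0.3, -1.8]
finger_gap: 0.286
gripper_force: 60.4
tcp [ 0.4583 -0.2945  0.2619] yaw -18.44 tilt [ 0.0011 -0.0011 -1.    ] t 5.45 F [-0.31  0.21 -1.11] T [-0.02   0.077 -0.022] gap 0.285 gf 60.4 q6 -0.455
shift [ 0.718  -0.1515  0.0031] rows 10 each [ 0.0718 -0.0152  0.0003] | turn 0.225 rows 12 each 0.0188
```

View pics/w2.png

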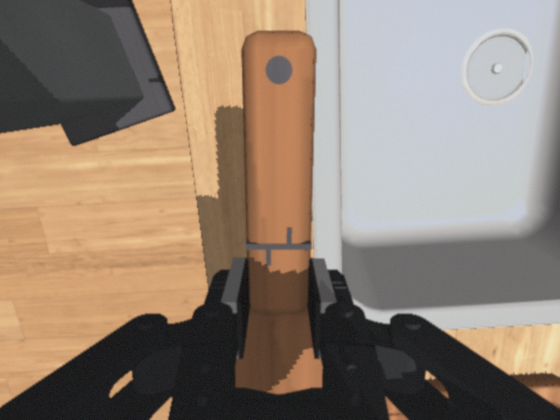

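The paddle is held straight between the fingers, with its glue line centred at (279,246) and the handle hole at (279,69).

```bash
python3 - <<'E'
from h import *
c,p,d=load('w2'); s=manip.sense(); M=R.from_quat(s['tool_rot']).as_matrix()
f=lambda P:M.T@(P-s['tcp_pos'])
for u,v in[(279,246),(279,69),(279,100),(279,200)]: print(f(at_z(c,u,v,s['tcp_pos'][2]-.062)).round(4),f(at_d(c,d,u,v)).round(4))
g=f(at_z(c,279,246,s['tcp_pos'][2]-.062))
th=np.radians(-99.45); ty=np.array([np.cos(th),np.sin(th)]); tx=np.array([np.cos(th+np.pi/2),np.sin(th+np.pi/2)])
print('place tcp',np.array([.5257,.0744])-g[0]*tx-g[1]*ty)
E
```

```text
[0.0179 0.0026 0.062 ] [0.0185 0.0026 0.0608]
[0.0827 0.0025 0.0619] [0.0826 0.0025 0.0593]
[0.0727 0.0025 0.062 ] [0.0727 0.0025 0.0603]
[0.0366 0.0026 0.062 ] [0.0371 0.0026 0.0606]
place tcp [0.50842607 0.07991152]
```

```bash
python3 go.py .44 -.05 .26 -18.45 ; python3 -m crank '[{"dp":[0.03,-0.015,0],"delta_rot":[0,0,0],"fingers":-0.8},{"dp":[0.06,-0.015,0],"delta_rot":[0,0,0],"fingers":-0.8},{"dp":[0.07,-0.02,0],"delta_rot":[0,0,0],"fingers":-0.8},{"dp":[0.07,-0.02,0],"delta_rot":[0,0,0],"fingers":-0.8},{"dp":[0.07,-0.02,0],"delta_rot":[0,0,0],"fingers":-0.8},{"dp":[0.07,-0.02,0],"delta_rot":[0,0,0],"fingers":-0.8},{"dp":[0.07,-0.07,0],"delta_rot":[0,0,0],"fingers":-0.8},{"dp":[0.02,-0.01,0],"delta_rot":[0,0,0],"fingers":-0.8},{"dp":[0,0,0],"delta_rot":[0,0,0],"fingers":-0.8},{"dp":[0,0,0],"delta_rot":[0,0,0],"fingers":-0.8}]'; python3 - <<'E'
from h import *
snap('wrist','w3')
E
python3 go.py .508 .078 .26 -99.45
```

```text
tcp [ 0.4583 -0.2945  0.2619] yaw -18.44 tilt [ 0.0011 -0.0011 -1.    ] t 5.45 F [-0.31  0.21 -1.11] T [-0.02   0.077 -0.022] gap 0.285 gf 60.4 q6 -0.455
shift [ 0.4524 -0.1894  0.0033] rows 7 each [ 0.0646 -0.0271  0.0005] | turn 0.0 rows 1 each 0.0
t: 6.28
tcp_pos: [0.4441, -0.053, 0.2599]
tool_rot: [0.811, 0.585, -0.001, -0.001]
force: [0.9, -0.8, -1.5]
finger_gap: 0.285
gripper_force: 60.4
tcp [ 0.445  -0.054   0.2603] yaw -18.42 tilt [-8.e-04 -1.e-04 -1.e+00] t 6.33 F [ 0.22  0.36 -1.11] T [-0.019  0.013  0.065] gap 0.28 gf 60.4 q6 -0.049
shift [0.2903 0.0362 0.0004] rows 4 each [0.0726 0.009  0.0001] | turn 0.2251 rows 12 each 0.0188
```

View pics/w3.png

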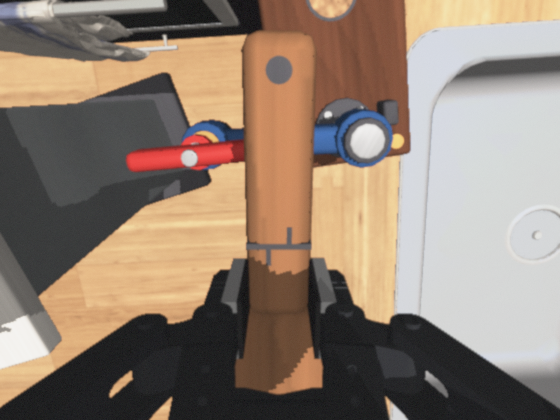

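The view shows the post's top at (367,140), the screw's hub at (190,157) and the cork's lower rim at (331,19), running off the top of the picture.

```bash
python3 - <<'E'
from h import *
c,p,d=load('w3')
print('post',at_z(c,367,140,.106),at_d(c,d,367,140),'cork rim',at_z(c,331,19,.02),'wing hub',at_z(c,190,157,.145),at_d(c,d,190,157), 'bar end',at_d(c,d,135,162),at_d(c,d,150,161))
b=at_z(c,331,19,.02); 
E
```

```text
post [ 0.51027092 -0.02393965  0.106     ] [ 0.51037752 -0.02405054  0.10542261] cork rim [0.5227051  0.05616477 0.02      ] wing hub [0.41689196 0.00317296 0.145     ] [0.41495472 0.00258676 0.13815204] bar end [0.38651286 0.0091449  0.13769553] [0.39371649 0.00709143 0.13650925]
```

```bash
python3 -m crank '[{"dp":[0.05,0.005,0],"delta_rot":[0,0,0],"fingers":-0.8},{"dp":[0.07,0.008,0],"delta_rot":[0,0,0],"fingers":-0.8},{"dp":[0.07,0.01,0],"delta_rot":[0,0,0],"fingers":-0.8},{"dp":[0.07,0.01,0],"delta_rot":[0,0,0],"fingers":-0.8},{"dp":[0.03,0.005,0],"delta_rot":[0,0,0],"fingers":-0.8}]' >/dev/null; python3 -m crank '[{"dp":[0,0,0],"delta_rot":[0,0,0.0188],"fingers":-0.8},{"dp":[0,0,0],"delta_rot":[0,0,0.0188],"fingers":-0.8},{"dp":[0,0,0],"delta_rot":[0,0,0.0188],"fingers":-0.8},{"dp":[0,0,0],"delta_rot":[0,0,0.0188],"fingers":-0.8},{"dp":[0,0,0],"delta_rot":[0,0,0.0188],"fingers":-0.8},{"dp":[0,0,0],"delta_rot":[0,0,0.0188],"fingers":-0.8},{"dp":[0,0,0],"delta_rot":[0,0,0.0188],"fingers":-0.8},{"dp":[0,0,0],"delta_rot":[0,0,0.0188],"fingers":-0.8},{"dp":[0,0,0],"delta_rot":[0,0,0.0188],"fingers":-0.8},{"dp":[0,0,0],"delta_rot":[0,0,0.0188],"fingers":-0.8},{"dp":[0,0,0],"delta_rot":[0,0,0.0188],"fingers":-0.8},{"dp":[0,0,0],"delta_rot":[0,0,0.0188],"fingers":-0.8}]' >/dev/null;  python3 -m crank '[{"dp":[0,0,0],"delta_rot":[0,0,0],"fingers":-0.8},{"dp":[0,0,0],"delta_rot":[0,0,0],"fingers":-0.8}]'; python3 go.py .509 .078 .13 -99.45
```

```text
t: 7.92
tcp_pos: [0.5095, 0.0766, 0.2606]
tool_rot: [0.996, -0.084, 0.0, 0.0]
force: [0.1, 0.2, -1.8]
finger_gap: 0.286
gripper_force: 60.4
tcp [0.5095 0.0766 0.2606] yaw -99.61 tilt [ 0.e+00 -2.e-04 -1.e+00] t 7.92 F [ 0.06  0.19 -1.79] T [-0.005 -0.004 -0.026] gap 0.286 gf 60.4 q6 1.671
shift [-0.0016 -0.0027  0.2612] rows 4 each [-0.0004 -0.0007  0.0653] | turn -0.0004 rows 1 each -0.0004
```

Descend to about 2 mm above the bed (TCP 0.100).

```bash
python3 -m crank '[{"dp":[-0.0016,-0.0027,0.04],"delta_rot":[0,0,0],"fingers":-0.8},{"dp":[0,0,0.07],"delta_rot":[0,0,0],"fingers":-0.8},{"dp":[0,0,0.07],"delta_rot":[0,0,0],"fingers":-0.8},{"dp":[0,0,0.06],"delta_rot":[0,0,0],"fingers":-0.8},{"dp":[0,0,0.04],"delta_rot":[0,0,0],"fingers":-0.8},{"dp":[0,0,0.025],"delta_rot":[0,0,0],"fingers":-0.8},{"dp":[0,0,0.012],"delta_rot":[0,0,0],"fingers":-0.8},{"dp":[0,0,0],"delta_rot":[0,0,0],"fingers":-0.8},{"dp":[0,0,0],"delta_rot":[0,0,0],"fingers":-0.8}]';python3 go.py .509 .078 .098 -99.45
```

```text
t: 8.67
tcp_pos: [0.5087, 0.079, 0.1026]
tool_rot: [0.996, -0.084, 0.0, 0.0]
force: [0.2, 0.2, -1.0]
finger_gap: 0.282
gripper_force: 60.4
tcp [0.5087 0.079  0.1026] yaw -99.64 tilt [ 4.e-04 -1.e-04 -1.e+00] t 8.67 F [ 0.25  0.15 -1.04] T [-0.064 -0.026  0.007] gap 0.282 gf 60.4 q6 1.676
shift [0.0009 0.0018 0.0092] rows 1 each [0.0009 0.0018 0.0092] | turn -0.0005 rows 1 each -0.0005
```

```bash
python3 -m crank '[{"dp":[0,0,0.005],"delta_rot":[0,0,0],"fingers":-0.8},{"dp":[0,0,0.003],"delta_rot":[0,0,0],"fingers":-0.8},{"dp":[0,0,0.001],"delta_rot":[0,0,0],"fingers":-0.8},{"dp":[0,0,0],"delta_rot":[0,0,0],"fingers":-0.8}]'; python3 -m crank '[{"dp":[0,0,0],"delta_rot":[0,0,0],"fingers":-0.2},{"dp":[0,0,0],"delta_rot":[0,0,0],"fingers":0.2},{"dp":[0,0,0],"delta_rot":[0,0,0],"fingers":0.2},{"dp":[0,0,0],"delta_rot":[0,0,0],"fingers":0.2},{"dp":[0,0,0],"delta_rot":[0,0,0],"fingers":0.2},{"dp":[0,0,-0.03],"delta_rot":[0,0,0],"fingers":0.2},{"dp":[0,0,-0.07],"delta_rot":[0,0,0],"fingers":0.2},{"dp":[0,0,-0.07],"delta_rot":[0,0,0],"fingers":0.2},{"dp":[0,0,-0.07],"delta_rot":[0,0,0],"fingers":0.2},{"dp":[0,0,-0.07],"delta_rot":[0,0,0],"fingers":0.2},{"dp":[0,0,0],"delta_rot":[0,0,0],"fingers":0.2},{"dp":[0,0,0],"delta_rot":[0,0,0],"fingers":0.2}]'; python3 - <<'E'
from h import *
snap('wrist','w4')
E
python3 go.py .509 .078 .26 -99.45
```

```text
t: 9.0
tcp_pos: [0.5084, 0.0794, 0.0985]
tool_rot: [0.996, -0.084, 0.001, 0.0]
force: [-1.1, 0.1, -0.2]
finger_gap: 0.283
gripper_force: 60.4
t: 10.0
tcp_pos: [0.5091, 0.0794, 0.2552]
tool_rot: [0.996, -0.084, 0.003, -0.0]
force: [-0.1, 0.5, -0.8]
finger_gap: 0.597
gripper_force: 0.0
tcp [0.508  0.0794 0.2536] yaw -99.66 tilt [ 1.3e-03 -1.0e-04 -1.0e+00] t 10.05 F [-0.9  -0.58 -0.58] T [-0.019  0.04   0.008] gap 0.601 gf 0.0 q6 1.677
shift [ 0.0024  0.0024 -0.0129] rows 1 each [ 0.0024  0.0024 -0.0129] | turn -0.0006 rows 1 each -0.0006
```

View pics/w4.png

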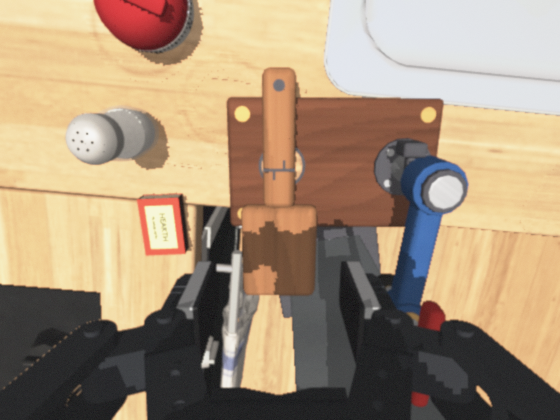

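The paddle lies across the bed with its glue line at (278,168) and cork showing on both sides, roughly from x=261 to 303. I'll check the offset numerically, in an enlarged crop.

```bash
python3 - <<'E'
from h import *
c,p,d=load('w4')
print('glue',at_z(c,278.5,168,.036),at_d(c,d,278,172),'cork L/R',at_z(c,261,165,.02),at_z(c,303,165,.02),'post',at_z(c,445,190,.106))
cv2.imwrite('pics/c4.png',cv2.resize(p[120:220,220:340,::-1],None,fx=5,fy=5,interpolation=cv2.INTER_CUBIC))
E
```

```text
glue [0.52919268 0.07593753 0.036     ] [0.5259859  0.07688444 0.03548106] cork L/R [0.53107743 0.09038243 0.02      ] [0.52521966 0.05591213 0.02      ] post [ 0.51212182 -0.02412031  0.106     ]
```

View pics/c4.png

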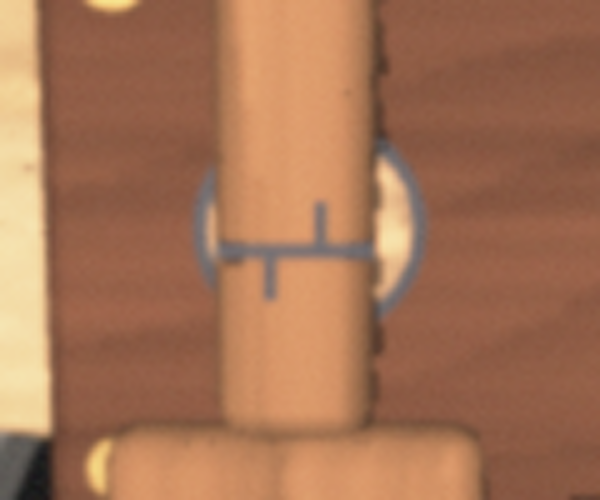

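Cork centre (282,166) and glue line (279,170) work out about 2 mm apart, which is good. Next, bring the shut fingers behind the blue arm, turning the tool while still high.

```bash
python3 -m crank '[{"dp":[0,0,0],"delta_rot":[0,0,-0.0193],"fingers":-1},{"dp":[0,0,0],"delta_rot":[0,0,-0.0193],"fingers":-1},{"dp":[0,0,0],"delta_rot":[0,0,-0.0193],"fingers":-1},{"dp":[0,0,0],"delta_rot":[0,0,-0.0193],"fingers":-1},{"dp":[0,0,0],"delta_rot":[0,0,-0.0193],"fingers":-1},{"dp":[0,0,0],"delta_rot":[0,0,-0.0193],"fingers":-1},{"dp":[0,0,0],"delta_rot":[0,0,-0.0193],"fingers":-1},{"dp":[0,0,0],"delta_rot":[0,0,-0.0193],"fingers":-1},{"dp":[0,0,0],"delta_rot":[0,0,-0.0193],"fingers":-1},{"dp":[0,0,0],"delta_rot":[0,0,-0.0193],"fingers":-1},{"dp":[0,0,0],"delta_rot":[0,0,-0.0193],"fingers":-1},{"dp":[0,0,0],"delta_rot":[0,0,-0.0193],"fingers":-1}]' 40 >/dev/null;  python3 -m crank '[{"dp":[0,0,0],"delta_rot":[0,0,-0.0193],"fingers":-1},{"dp":[0,0,0],"delta_rot":[0,0,-0.0193],"fingers":-1},{"dp":[0,0,0],"delta_rot":[0,0,-0.0193],"fingers":-1},{"dp":[0,0,0],"delta_rot":[0,0,-0.0193],"fingers":-1},{"dp":[0,0,0],"delta_rot":[0,0,-0.0193],"fingers":-1},{"dp":[0,0,0],"delta_rot":[0,0,-0.0193],"fingers":-1},{"dp":[0,0,0],"delta_rot":[0,0,-0.0193],"fingers":-1},{"dp":[0,0,0],"delta_rot":[0,0,-0.0193],"fingers":-1},{"dp":[0,0,0],"delta_rot":[0,0,-0.0193],"fingers":-1},{"dp":[0,0,0],"delta_rot":[0,0,-0.0193],"fingers":-1},{"dp":[0,0,0],"delta_rot":[0,0,-0.0193],"fingers":-1},{"dp":[0,0,0],"delta_rot":[0,0,-0.0193],"fingers":-1}]'; python3 go.py .4404 -.0506 .254 74
```

```text
t: 12.05
tcp_pos: [0.5069, 0.0794, 0.2508]
tool_rot: [0.196, 0.981, -0.0, -0.002]
force: [-0.2, 0.9, -0.6]
finger_gap: 0.001
gripper_force: 0.0
tcp [0.5069 0.0794 0.2508] yaw 67.42 tilt [-5.e-03  3.e-04 -1.e+00] t 12.05 F [-0.2   0.91 -0.62] T [-0.03  -0.072 -0.037] gap 0.001 gf 0.0 q6 -1.239
shift [ 0.023  -0.2911 -0.0059] rows 4 each [ 0.0058 -0.0728 -0.0015] | turn -0.0183 rows 1 each -0.0183
```

```bash
python3 -m crank '[{"dp":[0.006,-0.073,0],"delta_rot":[0,0,0],"fingers":-1},{"dp":[0.006,-0.073,0],"delta_rot":[0,0,0],"fingers":-1},{"dp":[0.006,-0.073,0],"delta_rot":[0,0,0],"fingers":-1},{"dp":[0.006,-0.073,0],"delta_rot":[0,0,0],"fingers":-1},{"dp":[0,0,0],"delta_rot":[0,0,-0.0183],"fingers":-1},{"dp":[0,0,0.06],"delta_rot":[0,0,0],"fingers":-1},{"dp":[0,0,0.06],"delta_rot":[0,0,0],"fingers":-1},{"dp":[0,0,0.06],"delta_rot":[0,0,0],"fingers":-1},{"dp":[0,0,0],"delta_rot":[0,0,0],"fingers":-1},{"dp":[0,0,0],"delta_rot":[0,0,0],"fingers":-1}]'; python3 go.py .4404 -.0506 .157 74; python3 - <<'E'
from h import *
c,p,d=snap('side','s1')
cv2.imwrite('pics/s1c.png',cv2.resize(p[150:340,200:420,::-1],None,fx=3,fy=3,interpolation=cv2.INTER_CUBIC))
E
```

```text
t: 12.88
tcp_pos: [0.4384, -0.0499, 0.1609]
tool_rot: [0.142, 0.99, 0.001, -0.004]
force: [-0.1, 0.1, 0.2]
finger_gap: 0.0
gripper_force: 0.0
tcp [ 0.4384 -0.0499  0.1609] yaw 73.65 tilt [-0.0073  0.0028 -1.    ] t 12.88 F [-0.13  0.08  0.2 ] T [ 0.022 -0.043  0.001] gap 0.0 gf 0.0 q6 -1.653
shift [-0.0043 -0.0003  0.0077] rows 1 each [-0.0043 -0.0003  0.0077] | turn -0.001 rows 1 each -0.001
```

View pics/s1c.png

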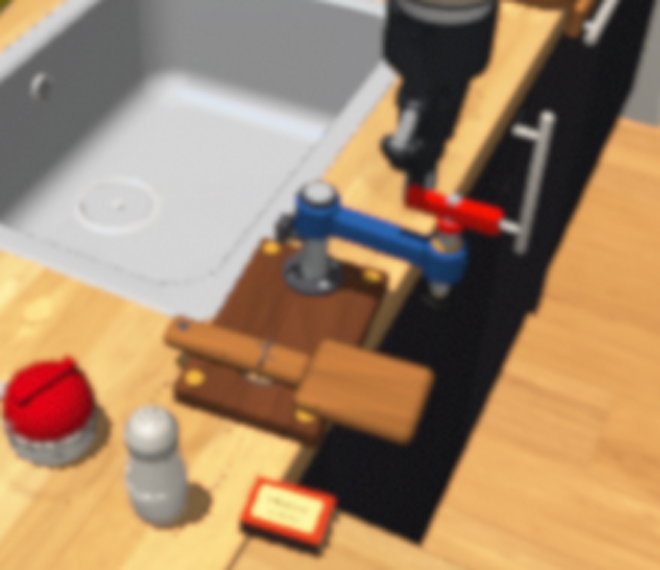

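The side view shows the paddle flat on the bed and the shut fingers behind the blue arm, clear of the wing. Next I'll go in to 52 mm from the post and push along the arc, turning the tool with the arm.

```bash
python3 -m crank '[{"dp":[-0.02,0,0.006],"delta_rot":[0,0,0],"fingers":-1},{"dp":[0,0.02,0],"delta_rot":[0,0,0],"fingers":-1},{"dp":[0,0.018,0],"delta_rot":[0,0,0],"fingers":-1},{"dp":[0,0,0],"delta_rot":[0,0,0],"fingers":-1}]'; python3 -m crank '[{"dp":[0.0043,0.0106,0],"delta_rot":[0,0,0.0159],"fingers":-1},{"dp":[0.0043,0.0106,0],"delta_rot":[0,0,0.0159],"fingers":-1},{"dp":[0.0043,0.0106,0],"delta_rot":[0,0,0.0159],"fingers":-1}]'; python3 go.py .46 -.03 .157 56
```

```text
t: 13.27
tcp_pos: [0.456, -0.0335, 0.1611]
tool_rot: [0.141, 0.99, -0.0, 0.001]
force: [0.4, -0.5, -0.8]
finger_gap: 0.004
gripper_force: 0.0
t: 13.52
tcp_pos: [0.4553, -0.0183, 0.1609]
tool_rot: [0.289, 0.957, -0.001, 0.001]
force: [-1.7, -7.1, 1.1]
finger_gap: -0.004
gripper_force: 3.7
tcp [ 0.4553 -0.0183  0.1609] yaw 56.41 tilt [ 0.0012 -0.0029 -1.    ] t 13.52 F [-1.67 -7.13  1.05] T [-1.267  0.307  0.046] gap -0.004 gf 3.7 q6 -1.266
shift [-0.0208 -0.0143  0.0078] rows 1 each [-0.0208 -0.0143  0.0078] | turn 0.0011 rows 1 each 0.0011
```

```bash
python3 -m crank '[{"dp":[0.0043,0.0106,0],"delta_rot":[0,0,0.0159],"fingers":-1},{"dp":[0.0043,0.0106,0],"delta_rot":[0,0,0.0159],"fingers":-1},{"dp":[0.0043,0.0106,0],"delta_rot":[0,0,0.0159],"fingers":-1},{"dp":[0.0043,0.0106,0],"delta_rot":[0,0,0.0159],"fingers":-1},{"dp":[0.0043,0.0106,0],"delta_rot":[0,0,0.0159],"fingers":-1},{"dp":[0.0043,0.0106,0],"delta_rot":[0,0,0.0159],"fingers":-1},{"dp":[0.0043,0.0106,0],"delta_rot":[0,0,0.0159],"fingers":-1},{"dp":[0.0043,0.0106,0],"delta_rot":[0,0,0.0159],"fingers":-1},{"dp":[0.0043,0.0106,0],"delta_rot":[0,0,0.0159],"fingers":-1}]'; python3 go.py .4954 .0312 .157 -9.45
```

```text
t: 14.27
tcp_pos: [0.4807, 0.0233, 0.1606]
tool_rot: [0.676, 0.737, -0.003, -0.002]
force: [-5.0, -5.9, 3.4]
finger_gap: 0.001
gripper_force: 3.4
tcp [0.4807 0.0233 0.1606] yaw 4.87 tilt [-0.0059 -0.0014 -1.    ] t 14.27 F [-5.03 -5.92  3.41] T [-0.923  0.944  0.029] gap 0.001 gf 3.4 q6 -0.265
shift [0.0133 0.0307 0.007 ] rows 1 each [0.0133 0.0307 0.007 ] | turn 0.0398 rows 3 each 0.0133
```

```bash
python3 -m crank '[{"dp":[0.0043,0.0106,0],"delta_rot":[0,0,0.0133],"fingers":-1},{"dp":[0.0043,0.0106,0],"delta_rot":[0,0,0.0133],"fingers":-1}]';python3 -m crank '[{"dp":[0.0022,0.006,0],"delta_rot":[0,0,0.0133],"fingers":-1}]'; python3 -m crank '[{"dp":[0,0.005,0],"delta_rot":[0,0,0],"fingers":-1}]';python3 go.py .4954 .0312 .157 -9.45
```

```text
t: 14.43
tcp_pos: [0.4906, 0.028, 0.1605]
tool_rot: [0.735, 0.678, -0.003, -0.002]
force: [-6.6, -6.0, 3.5]
finger_gap: 0.0
gripper_force: 3.4
t: 14.52
tcp_pos: [0.4939, 0.0293, 0.1605]
tool_rot: [0.763, 0.646, -0.003, -0.002]
force: [-6.4, -3.0, 4.0]
finger_gap: -0.001
gripper_force: 3.0
t: 14.6
tcp_pos: [0.4958, 0.0292, 0.1604]
tool_rot: [0.763, 0.647, -0.003, -0.003]
force: [-6.5, -1.6, 5.9]
finger_gap: 0.001
gripper_force: 3.5
tcp [0.4958 0.0292 0.1604] yaw -9.42 tilt [-8.1e-03  2.0e-04 -1.0e+00] t 14.6 F [-6.48 -1.58  5.88] T [-0.076  1.144  0.078] gap 0.001 gf 3.5 q6 -0.0
shift [ 0.0038 -0.0014  0.0069] rows 1 each [ 0.0038 -0.0014  0.0069] | turn 0.0001 rows 1 each 0.0001
```

Not at the stop yet (still only the hinge's drag); push on in small steps.

```bash
for i in 1 ; do python3 -m crank '[{"dp":[0,0.005,0],"delta_rot":[0,0,0],"fingers":-1}]'; python3 -m crank '[{"dp":[0,0.005,0],"delta_rot":[0,0,0],"fingers":-1}]'; python3 -m crank '[{"dp":[0,0.005,0],"delta_rot":[0,0,0],"fingers":-1}]'; done | grep -E "tcp|force: "
```

```text
tcp_pos: [0.4976, 0.0291, 0.1604]
force: [-6.5, 0.8, 5.9]
gripper_force: 3.6
tcp_pos: [0.4997, 0.0291, 0.1603]
force: [-6.5, 1.7, 3.9]
gripper_force: 3.7
tcp_pos: [0.5019, 0.0289, 0.1602]
force: [-7.0, 2.7, 6.3]
gripper_force: 4.3
```

```bash
(python3 -m crank '[{"dp":[0,0.005,0],"delta_rot":[0,0,0],"fingers":-1}]'; python3 -m crank '[{"dp":[0,0.005,0],"delta_rot":[0,0,0],"fingers":-1}]'; python3 -m crank '[{"dp":[0,0.003,0],"delta_rot":[0,0,0],"fingers":-1}]') | grep -E "tcp|force: "
```

```text
tcp_pos: [0.504, 0.0288, 0.1602]
force: [-8.5, 4.3, 6.8]
gripper_force: 5.9
tcp_pos: [0.5046, 0.0287, 0.1602]
force: [-15.0, 3.8, 12.7]
gripper_force: 9.1
tcp_pos: [0.5048, 0.0287, 0.1602]
force: [-15.5, 3.6, 14.2]
gripper_force: 10.0
```

The force doubled and the motion ceased, so the arm is on its stop. Back off, rise and look at the wing.

```bash
python3 -m crank '[{"dp":[0,-0.03,0],"delta_rot":[0,0,0],"fingers":-1},{"dp":[0,-0.02,-0.04],"delta_rot":[0,0,0],"fingers":-0.6},{"dp":[0,0,-0.07],"delta_rot":[0,0,0],"fingers":-0.3},{"dp":[0,0,-0.07],"delta_rot":[0,0,0],"fingers":-0.3},{"dp":[-0.05,0.05,0],"delta_rot":[0,0,0],"fingers":-0.3},{"dp":[0,0.03,0],"delta_rot":[0,0,0],"fingers":-0.3},{"dp":[0,0,0],"delta_rot":[0,0,0],"fingers":-0.3},{"dp":[0,0,0],"delta_rot":[0,0,0],"fingers":-0.3}]'; python3 - <<'E'
from h import *
snap('wrist','w5')
E
python3 go.py .5267 .0745 .26 -9.45
```

```text
t: 15.77
tcp_pos: [0.5235, -0.0006, 0.2506]
tool_rot: [0.762, 0.647, 0.0, 0.0]
force: [-0.7, 0.5, -0.3]
finger_gap: 0.35
gripper_force: 0.0
tcp [ 5.225e-01 -2.000e-04  2.500e-01] yaw -9.35 tilt [-1.8e-03  6.0e-04 -1.0e+00] t 15.82 F [-0.97 -0.66  0.01] T [ 0.034  0.048 -0.017] gap 0.351 gf 0.0 q6 -0.051
shift [ 0.1488 -0.0161 -0.02  ] rows 2 each [ 0.0744 -0.008  -0.01  ] | turn 0.0003 rows 1 each 0.0003
```

View pics/w5.png

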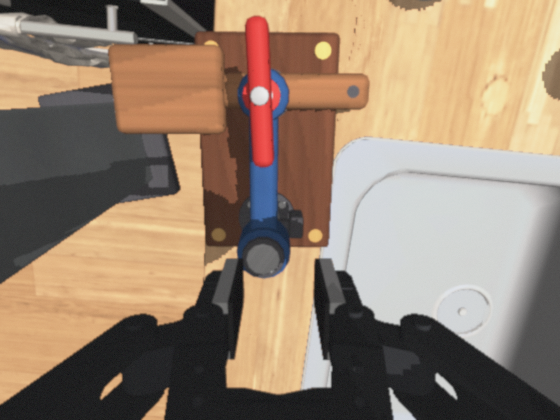

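The arm lies over the paddle, with the wing hub at (260,96), the bar from (258,18) to (263,163) and the post at (264,255).

```bash
python3 - <<'E'
from h import *
c,p,d=load('w5')
ang=lambda v:np.degrees(np.arctan2(v[1],v[0]))
a,b=at_d(c,d,258,26),at_d(c,d,263,155); h=at_z(c,260,96,.139)
Z=[at_d(c,d,u,v) for u,v in [(258,40),(259,60),(261,120),(262,140)]]
print('bar',a,b,ang(a-b),'mid of ends',(at_z(c,258,18,.138)+at_z(c,263,163,.138))/2,'hub',h,at_d(c,d,260,96),'post',at_z(c,264,257,.106)); print(np.array(Z).round(4))
E
```

```text
bar [0.532429   0.10334625 0.13718762] [0.52450772 0.04577896 0.13731057] 82.16527164960702 mid of ends [0.52844149 0.07417862 0.138     ] hub [0.52807527 0.07357653 0.139     ] [0.52804239 0.0735742  0.13831286] post [ 0.51174326 -0.02289536  0.106     ]
[[0.5314 0.0977 0.1365]
 [0.5303 0.0893 0.1365]
 [0.5265 0.0626 0.1377]
 [0.5253 0.0531 0.1373]]
```

```bash
python3 go.py .5277 .074 .188 -7.8; python3 -m crank '[{"dp":[0.05,-0.007,0],"delta_rot":[0,0,-0.0044],"fingers":-0.3},{"dp":[0.05,-0.006,0],"delta_rot":[0,0,0],"fingers":-0.3},{"dp":[0.0475,-0.008,0],"delta_rot":[0,0,0],"fingers":-0.3},{"dp":[0,0,0.04],"delta_rot":[0,0,0],"fingers":-0.3},{"dp":[0,0,0.05],"delta_rot":[0,0,0],"fingers":-0.3},{"dp":[0,0,0.033],"delta_rot":[0,0,0],"fingers":-0.3},{"dp":[0,0,0],"delta_rot":[0,0,0],"fingers":-0.3},{"dp":[0,0,0],"delta_rot":[0,0,0],"fingers":-0.3}]';  python3 go.py .5277 .074 .188 -7.8
```

```text
tcp [ 5.225e-01 -2.000e-04  2.500e-01] yaw -9.35 tilt [-1.8e-03  6.0e-04 -1.0e+00] t 15.82 F [-0.97 -0.66  0.01] T [ 0.034  0.048 -0.017] gap 0.351 gf 0.0 q6 -0.051
shift [ 0.1481 -0.0137  0.124 ] rows 3 each [ 0.0494 -0.0046  0.0413] | turn -0.0043 rows 1 each -0.0043
t: 16.48
tcp_pos: [0.5223, 0.0742, 0.1877]
tool_rot: [0.753, 0.658, -0.002, -0.002]
force: [-0.7, -0.2, -0.2]
finger_gap: 0.358
gripper_force: 0.0
tcp [0.5223 0.0742 0.1877] yaw -7.75 tilt [-4.4e-03  3.0e-04 -1.0e+00] t 16.48 F [-0.73 -0.23 -0.22] T [-0.059  0.029  0.013] gap 0.358 gf 0.0 q6 0.064
shift [ 0.0011  0.0107 -0.0006] rows 1 each [ 0.0011  0.0107 -0.0006] | turn 0.0001 rows 1 each 0.0001
```

```bash
python3 -m crank '[{"dp":[0.001,0.0107,0],"delta_rot":[0,0,0],"fingers":-0.3},{"dp":[0,0,0],"delta_rot":[0,0,0],"fingers":-1},{"dp":[0,0,0],"delta_rot":[0,0,0],"fingers":-1},{"dp":[0,0,0],"delta_rot":[0,0,0],"fingers":-1},{"dp":[0,0,0],"delta_rot":[0,0,0],"fingers":-1},{"dp":[0,0,0],"delta_rot":[0,0,0],"fingers":-1}]' 80;  python3 go.py .5277 .074 .188 -7.8
```

```text
t: 16.98
tcp_pos: [0.5273, 0.0737, 0.1897]
tool_rot: [0.754, 0.657, -0.001, -0.002]
force: [-3.9, 1.8, 6.1]
finger_gap: 0.166
gripper_force: 78.2
tcp [0.5273 0.0737 0.1897] yaw -7.81 tilt [-4.5e-03  9.0e-04 -1.0e+00] t 16.98 F [-3.93  1.77  6.08] T [0.299 0.862 0.013] gap 0.166 gf 78.2 q6 0.065
shift [0.0006 0.0008 0.0034] rows 1 each [0.0006 0.0008 0.0034] | turn -0.0 rows 1 each -0.0
```

```bash
cat > w.py <<'E'
from h import *
s=manip.sense();M=R.from_quat(s['tool_rot']).as_matrix()
print('t %.2f yaw %.1f Tz %.3f F %s z %.4f gap %.3f gf %.0f q6 %.2f tau6 %.3f'%(s['t'],np.degrees(np.arctan2(M[1,1],M[0,1])),s['ft_torque'][2],s['force'].round(1),s['tcp_pos'][2],s['finger_gap'],s['gripper_force'],s['q'][5],s['tau'][5]))
E
python3 -m crank '[{"dp":[0,0,0.0004],"delta_rot":[0,0,0.0159],"fingers":-1},{"dp":[0,0,0.0004],"delta_rot":[0,0,0.0159],"fingers":-1}]'>/dev/null; python3 w.py
python3 -m crank '[{"dp":[0,0,0.0004],"delta_rot":[0,0,0.0159],"fingers":-1}]'>/dev/null; python3 w.py
python3 -m crank '[{"dp":[0,0,0.0004],"delta_rot":[0,0,0.0159],"fingers":-1}]'>/dev/null; python3 w.py
python3 -m crank '[{"dp":[0,0,0.0004],"delta_rot":[0,0,0.0159],"fingers":-1}]'>/dev/null; python3 w.py
python3 -m crank '[{"dp":[0,0,0.0004],"delta_rot":[0,0,0.0159],"fingers":-1}]'>/dev/null; python3 w.py
python3 -m crank '[{"dp":[0,0,0.0004],"delta_rot":[0,0,0.0159],"fingers":-1}]'>/dev/null; python3 w.py
python3 -m crank '[{"dp":[0,0,0.0004],"delta_rot":[0,0,0.0159],"fingers":-1}]'>/dev/null; python3 w.py
python3 -m crank '[{"dp":[0,0,0.0004],"delta_rot":[0,0,0.0159],"fingers":-1}]'>/dev/null; python3 w.py
```

```text
t 17.15 yaw -19.5 Tz 0.264 F [-4.9  2.4  6. ] z 0.1893 gap 0.162 gf 78 q6 0.27 tau6 -0.594
t 17.23 yaw -25.2 Tz 0.190 F [-4.4  1.2  5.2] z 0.1891 gap 0.165 gf 78 q6 0.37 tau6 -0.552
t 17.32 yaw -30.9 Tz 0.280 F [-4.6  1.9  5.4] z 0.1889 gap 0.163 gf 78 q6 0.47 tau6 -0.550
t 17.40 yaw -36.6 Tz 0.223 F [-4.9  2.5  5.7] z 0.1887 gap 0.163 gf 78 q6 0.57 tau6 -0.550
t 17.48 yaw -42.4 Tz 0.204 F [-4.   1.9  5.2] z 0.1885 gap 0.163 gf 78 q6 0.67 tau6 -0.550
t 17.57 yaw -48.1 Tz 0.261 F [-5.3  1.4  6.2] z 0.1883 gap 0.165 gf 78 q6 0.77 tau6 -0.549
t 17.65 yaw -53.8 Tz 0.224 F [-4.7  1.2  5.8] z 0.1881 gap 0.163 gf 78 q6 0.87 tau6 -0.549
t 17.73 yaw -59.5 Tz 0.220 F [-4.2  1.7  6.1] z 0.1879 gap 0.162 gf 78 q6 0.97 tau6 -0.549
```

Joint 6's torque is a clean signal (−0.549 running free). Continue, with a stop when it climbs.

```bash
cat >> w.py <<'E'
import sys; sys.exit(abs(s['tau'][5])>.60)
E
python3 -m crank '[{"dp":[0,0,0.0004],"delta_rot":[0,0,0.0159],"fingers":-1}]'>/dev/null; python3 w.py &&
python3 -m crank '[{"dp":[0,0,0.0004],"delta_rot":[0,0,0.0159],"fingers":-1}]'>/dev/null && python3 w.py &&
python3 -m crank '[{"dp":[0,0,0.0004],"delta_rot":[0,0,0.0159],"fingers":-1}]'>/dev/null && python3 w.py &&
python3 -m crank '[{"dp":[0,0,0.0004],"delta_rot":[0,0,0.0159],"fingers":-1}]'>/dev/null && python3 w.py &&
python3 -m crank '[{"dp":[0,0,0.0004],"delta_rot":[0,0,0.0159],"fingers":-1}]'>/dev/null && python3 w.py &&
python3 -m crank '[{"dp":[0,0,0.0004],"delta_rot":[0,0,0.0159],"fingers":-1}]'>/dev/null && python3 w.py &&
python3 -m crank '[{"dp":[0,0,0.0004],"delta_rot":[0,0,0.0159],"fingers":-1}]'>/dev/null && python3 w.py &&
python3 -m crank '[{"dp":[0,0,0.0004],"delta_rot":[0,0,0.0159],"fingers":-1}]'>/dev/null && python3 w.py &&
python3 -m crank '[{"dp":[0,0,0.0004],"delta_rot":[0,0,0.0159],"fingers":-1}]'>/dev/null && python3 w.py &&
python3 -m crank '[{"dp":[0,0,0.0004],"delta_rot":[0,0,0.0159],"fingers":-1}]'>/dev/null && python3 w.py
```

```text
t 17.82 yaw -65.3 Tz 0.224 F [-4.2  2.5  5.9] z 0.1877 gap 0.163 gf 78 q6 1.07 tau6 -0.549False
```

```bash
sed -i 's/sys.exit(abs(s\[.tau.\]\[5\])>.60)/sys.exit(int(abs(s["tau"][5])>.60))/' w.py; tail -1 w.py
python3 -m crank '[{"dp":[0,0,0.0004],"delta_rot":[0,0,0.0159],"fingers":-1}]'>/dev/null; python3 w.py &&
python3 -m crank '[{"dp":[0,0,0.0004],"delta_rot":[0,0,0.0159],"fingers":-1}]'>/dev/null && python3 w.py &&
python3 -m crank '[{"dp":[0,0,0.0004],"delta_rot":[0,0,0.0159],"fingers":-1}]'>/dev/null && python3 w.py &&
python3 -m crank '[{"dp":[0,0,0.0004],"delta_rot":[0,0,0.0159],"fingers":-1}]'>/dev/null && python3 w.py &&
python3 -m crank '[{"dp":[0,0,0.0004],"delta_rot":[0,0,0.0159],"fingers":-1}]'>/dev/null && python3 w.py &&
python3 -m crank '[{"dp":[0,0,0.0004],"delta_rot":[0,0,0.0159],"fingers":-1}]'>/dev/null && python3 w.py &&
python3 -m crank '[{"dp":[0,0,0.0004],"delta_rot":[0,0,0.0159],"fingers":-1}]'>/dev/null && python3 w.py &&
python3 -m crank '[{"dp":[0,0,0.0004],"delta_rot":[0,0,0.0159],"fingers":-1}]'>/dev/null && python3 w.py &&
python3 -m crank '[{"dp":[0,0,0.0004],"delta_rot":[0,0,0.0159],"fingers":-1}]'>/dev/null && python3 w.py &&
python3 -m crank '[{"dp":[0,0,0.0004],"delta_rot":[0,0,0.0159],"fingers":-1}]'>/dev/null && python3 w.py
```

```text
import sys; sys.exit(int(abs(s["tau"][5])>.60))
t 17.90 yaw -71.0 Tz 0.236 F [-4.   1.3  5.6] z 0.1875 gap 0.166 gf 78 q6 1.17 tau6 -0.549
t 17.98 yaw -76.7 Tz 0.220 F [-4.6  1.1  5.7] z 0.1873 gap 0.168 gf 78 q6 1.27 tau6 -0.549
t 18.07 yaw -82.4 Tz 0.249 F [-4.9  1.1  5.1] z 0.1871 gap 0.166 gf 78 q6 1.37 tau6 -0.549
t 18.15 yaw -88.2 Tz 0.261 F [-4.9  1.1  5.8] z 0.1869 gap 0.165 gf 78 q6 1.47 tau6 -0.549
t 18.23 yaw -93.9 Tz 0.165 F [-4.6  1.4  4.7] z 0.1867 gap 0.164 gf 78 q6 1.57 tau6 -0.549
t 18.32 yaw -99.6 Tz 0.267 F [-5.4  0.7  4.9] z 0.1865 gap 0.164 gf 78 q6 1.67 tau6 -0.549
t 18.40 yaw -105.3 Tz 0.328 F [-4.   2.   6.6] z 0.1864 gap 0.164 gf 79 q6 1.77 tau6 -0.542
t 18.48 yaw -111.1 Tz 0.253 F [-5.5  2.1  8.7] z 0.1863 gap 0.167 gf 79 q6 1.87 tau6 -0.503
t 18.57 yaw -116.8 Tz 0.337 F [-5.6  0.7  9. ] z 0.1862 gap 0.164 gf 79 q6 1.97 tau6 -0.467
t 18.65 yaw -122.5 Tz 0.395 F [-6.   2.   9.5] z 0.1862 gap 0.165 gf 79 q6 2.07 tau6 -0.432
```

Contact came near −104°, and both torque signals have climbed since (about +0.117 after 0.32 rad, roughly 55 N). One more 0.1 rad row puts it mid-range.

```bash
python3 -m crank '[{"dp":[0,0,0],"delta_rot":[0,0,0.0155],"fingers":-1}]'>/dev/null; python3 w.py; python3 -m crank '[{"dp":[0,0,0],"delta_rot":[0,0,0],"fingers":-1}]'>/dev/null; python3 w.py
```

```text
t 18.73 yaw -128.0 Tz 0.368 F [-5.3  1.1  8.1] z 0.1862 gap 0.168 gf 79 q6 2.16 tau6 -0.365
t 18.82 yaw -128.0 Tz 0.156 F [-6.   1.4  9.2] z 0.1862 gap 0.163 gf 79 q6 2.16 tau6 0.642
```

Angle (0.42 rad, about 67 N) and wrist moment (+0.13) both say snug. Release, rise and check.

```bash
python3 -m crank '[{"dp":[0,0,0],"delta_rot":[0,0,0],"fingers":-0.3},{"dp":[0,0,0],"delta_rot":[0,0,0],"fingers":-0.2},{"dp":[0,0,0],"delta_rot":[0,0,0],"fingers":-0.2},{"dp":[0,0,0],"delta_rot":[0,0,0],"fingers":-0.2},{"dp":[0,0,-0.03],"delta_rot":[0,0,0],"fingers":-0.2},{"dp":[0,0,-0.06],"delta_rot":[0,0,0],"fingers":-0.2},{"dp":[0,0,-0.07],"delta_rot":[0,0,0],"fingers":-0.2},{"dp":[0,0,-0.05],"delta_rot":[0,0,0],"fingers":-0.2},{"dp":[0,0,0],"delta_rot":[0,0,0],"fingers":-0.2},{"dp":[0,0,0],"delta_rot":[0,0,0],"fingers":-0.2}]'; python3 - <<'E'
from h import *
c,p,d=snap('side','s2')
cv2.imwrite('pics/s2c.png',cv2.resize(p[150:340,200:420,::-1],None,fx=3,fy=3,interpolation=cv2.INTER_CUBIC))
E
```

```text
t: 19.65
tcp_pos: [0.5303, 0.0732, 0.2911]
tool_rot: [0.946, -0.324, 0.002, -0.001]
force: [-0.5, -0.3, -0.4]
finger_gap: 0.4
gripper_force: 0.0
```

View pics/s2c.png

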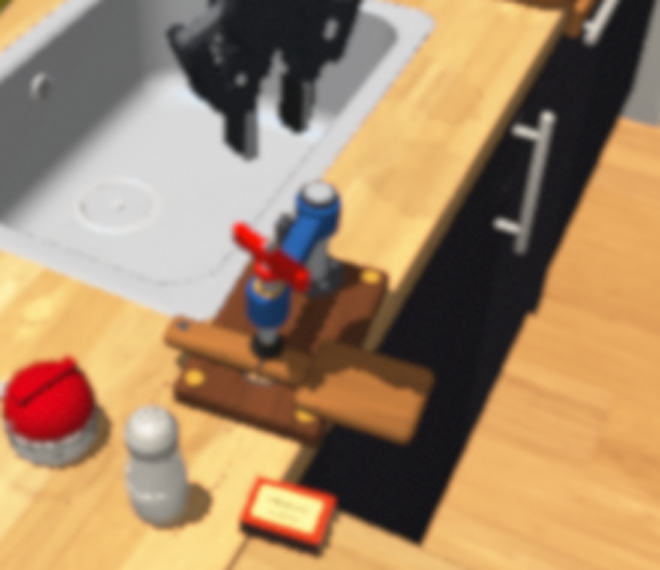

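The pad bears on the handle at the glue line, the arm is at its stop, the robot is clear, and the salt, timer and matches are undisturbed. I'm handing the job in.

```bash
python3 -c "
from station import manip
print(manip.sign_off())"
```

```text
the job is handed in; nothing more can be done
None
```

The paddle is clamped in the press: its glue line is about 2 mm from the centre of the cork spot, the blue arm is on its stop, and the wing is snug at an estimated 67 N. It took about 20 s, the salt, timer and matches were not touched, and the job is handed in, with no verdict returned.

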